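Shut the imager door and hold its shutter open at the index

TASK

Get the sample imager ready for an exposure: push its hinged front door fully shut so that it clicks home on its catch, then pull the spring-return shutter slide on top out until its pointer stands level with the index clip on the scale, and keep it there. Finish still holding the slide at that position, as it springs back if let go. Leave the bottle, flask and vial standing where they are.

Things in the scene. Friction and masses are not known exactly. Their poses are not given: they have to be found in the camera images.
- imager: Sample imager: cream-white box fixed to the bench, 220 deep (x) x 220 wide (y) x 170 mm high, black top deck at 170 mm. Origin at the centre of its underside; its door side (110 mm from the origin) faces its -x, left is +y; it stands sideways, its -x roughly along the world's +y. On the deck's rear half (x above +15 mm) a housing and camera head rise to 64 mm above the deck. 
- door (a joint): Door angle (rad): 0 = shut, seated; grows as the free edge swings out to the imager's -x, then +y; up to 1.4. Stays where left. White panel 200 mm wide, 12 thick, 18 to 152 mm above the bench, hinged at the imager's left (+y) edge. In the last 0.08 rad a spring catch resists with up to 5 N at the free edge; under 0.03 it snaps the door in, short of that it springs open again.
- door_hinge (a point): A point on the door's vertical hinge axis, in the mid-plane of the panel, 85 mm above the bench. The panel runs 200 mm from here; its frame turns with the door: -y points along the panel to the free edge, -x out of its outer face (6 mm from this point).
- shutter (a joint): How far the shutter slide is pulled out (m), 0 to 0.066 (end stop); it moves level, towards the imager's -x. The return spring pulls with about 4 N at 0 and 1 N more for every 10 mm, plus 0.4 N of friction.
- tab (a point): Grasp centre on the slide's upright aluminium tab on the top deck: 14 mm thick (along the pull, imager x), 34 mm wide (y), top 18 mm above this point, which lies 34 mm above the deck (204 mm above the bench). Moves with the slide; axes as the imager's. The deck is clear of tall things for 70 mm behind it (+x); guides, pointer and clip beside it are at most 14 mm high.
- pointer (a point): Tip of the slide's pointer: a steel bar 6 mm wide sticking out from the tab's foot to the left (+y), tip 60 mm from the tab's middle and 12 mm above the deck. Moves with the slide, at the same imager x as the tab.
- index_clip: The index clip: a small white saddle, 14 mm long (x) x 16 mm wide x 7 mm high, clamped on the aluminium scale rail on the left of the deck (68 mm left of the slide's middle), with a black line across its middle. Origin at the centre of its underside, 5 mm above the deck; axes as the imager's. It is fixed, at a place along the rail (x) that differs from time to time.
- bottle: Bystander: upright reagent bottle with a blue cap, 70 mm across, 130 mm high, on the bench; origin at the centre of its underside.
- flask: Bystander: upright green glass conical flask, 74 mm across the foot, 104 mm high; origin at the centre of its underside.
- vial: Bystander: upright small amber jar with a black cap, 36 mm across, 75 mm high; origin at the centre of its underside.

How it is judged:
By the outcome, as a careful person would: the job done as asked, in the order asked, and still so for the second after the job is handed in, while the arm keeps its last pose, push and grip.
It also fails if it takes over 58 s, if anything falls off the work surface, if the arm or the gripper's body presses on something with over 40 N, if the wrist force passes 120 N, or if a joint passes its speed limit or range.

ROBOT

A 6-joint arm with a two-finger parallel gripper is mounted at the origin on the work surface. World frame = base frame: x ahead of the robot, y to its left, z up, the work surface at z = 0. Lengths are in m, angles in degrees, forces in N, time in s.
With the tool pointing down it reaches from about 0.3 to 0.75 m from the base axis. Payload 8.5 kg.
Tool frame: the origin (TCP) lies at the very end of the fingers, on their centre line; the grasp point (between the pads) lies 19 mm behind it; z points along the fingers, y is the line along which they close (so a half turn about z gives the same grasp; the last joint's range is limited). The gripper opens to 85 mm and grips with 20 to 120 N. Pads are 22 mm wide; open, the fingers measure 114 mm over their backs; the gripper's body (76 mm by 85 mm) begins 54 mm behind the grasp point. The pads swing forward as they close: fully open they stand 13 mm farther back than shut.
Start: joints at [55.674, 21.807, 74.336, -0, 83.858, -12.336], TCP at [0.206, 0.51, 0.231] pointing down, gripper open.
Joint ranges: [-178.18, 178.18], [-50.72, 133.34], [12.68, 142.11], [-81.47, 261.47], [9.98, 163.14], [-165.26, 165.26]. Speed limits (degrees/s): [136.94, 136.94, 180, 180, 180, 180].

INTERFACE

Orientations are given as a 3x3 rotation matrix whose columns are the frame's x, y, z axes.
In Python, from rig import observe, cams, ticket gives the robot as it stands.
- The arm moves only by the tool move_arm, never from a script. Its arguments are lists of equal length, an entry for each row: "jaw": the finger opening in cm, from 0 to 8.54; "dp": the shift along the tool's x, y, z in cm, a list of three; "turn": the turn, a rotation vector about the tool's x, y, z in rad, a list of three. In form: {"jaw": [jaw, ...], "dp": [[tx, ty, tz], ...], "turn": [[wx, wy, wz], ...]}. A call has 1 to 12 rows; each row shifts and turns the commanded pose from where the row before left it, along the tool's axes as they then stand; what a row does not reach is not made up. A row lasts 1/12 s, in which the tool goes at most 41.7 mm and 7.16 degrees, less where a joint would pass 70% of its speed; a pose out of reach is approached as far as the arm can. A call is refused whole if a number of a shift passes 4.17 or a number of a turn 0.125, either way. A call with a gripper value outside its range is refused whole. The fingers move at their own pace and stop on an object; "force" is the grip in N (left out, the last holds). Time passes only in rows, so rows that do not move let the fingers close. It gives the time, the measured TCP pose, the force, the opening and the grip force at its end, in the units of the state.
- observe(): the state, without advancing time (a new reading comes with each control period).
- cams.get_image(name): name is "scene" or "top" or "wrist"; returns (picture, depth): 384x512x3 uint8, red, green, blue; 384x512 float32, m along the optical axis (not along the pixel's ray), 0 where there is no reading.
- cams.calibration(name): a dict with "vertical_fov" (degrees; the focal length in pixels is half the picture's height over the tangent of half this angle, whatever the lens; pixels are square), "cx", "cy" (the principal point, pixels), "view" (4x4, takes a point from world to camera coordinates); the wrist camera has in their place "tool_from_camera" (4x4, takes a point from camera to tool coordinates, whose origin is the TCP and whose axes are the flange's). Camera axes: x right, y up, looking along -z (the intrinsics and any distortion apply to the point x, -y, -z); pixel columns grow to the right and rows downward; lengths in m; the calibration is good to about 2 mm. A picture is of the moment at which its call begins: read the wrist's pose just before it. calibration takes no time and is no camera call.
- ticket.close_job(): hands the job in; it is judged then, once.
Trained networks look in the newest picture that a camera, given by its name, has taken for a name from the list of things; names that differ only in an ending like _2 or _b are one class to them, and where a whole thing is asked for, a point or a joint stands for the part that bears it (a point fixed in the world has none). Each returns a list of dicts, best first, with "p" (0 to 1); they miss things now and then, are a little off and sometimes report something else, mostly with a low value. They report only what shows in the picture. A call takes as long as a camera call.
- cams.spot_in(camera, query): "box" ([centre column, centre row, width, height] as shares, 0 to 1, of the picture: columns of its width, rows of its height, round what is visible of it).
- cams.outline_of(camera, query): "mask" (384x512 bool, what is visible of it) and "box" ([centre column, centre row, width, height] as shares, 0 to 1, of the picture: columns of its width, rows of its height, round what is visible of it).
- cams.mark_of(camera, query): "location" ([column, row] as shares, 0 to 1, of the picture: columns of its width, rows of its height: a listed point, or the origin of a listed thing).
The state is a dict: "time_s": time; "q": joint angles; "qvel": joint speeds; "joint_efforts": joint torques, N m; "position": TCP position; "tool_rot": TCP orientation; "ft_force": force on the tool from outside, world axes, zero at the start; "wrist_torque": the same for the moment, N m; "grip_width": finger opening in m; "gripper_force": force on a finger pad.
Only numpy, scipy, OpenCV 4.12 (cv2) and the standard library are available. Lean on these libraries where they do the work, as an engineer would, in place of code of your own. Each camera call takes 0.05 s, during which the arm holds its last target. There are 200 camera calls.

## Working session

There is one attempt and no reset: what is moved stays moved. The work goes in short steps, Python scripts to look and compute and a tool call to move; the robot and the scene stay as the last step left them, time stands still between calls to the robot, and variables do not carry over. Pictures are saved under pics/ and viewed, at most 10 in all, crops included, and the job is handed in when it is done.

Besides the shell and the picture viewer there is one more tool, called after "Call:" as name(argument=value, ...) on one line, values as JSON. move_arm: Moves the arm, as the interface text tells. Its arguments: {"type":"object","properties":{"jaw":{"type":"array","items":{"type":"number"}},"dp":{"type":"array","items":{"type":"array","items":{"type":"number"}}},"turn":{"type":"array","items":{"type":"array","items":{"type":"number"}}},"force":{"type":"number"}},"required":["jaw","dp","turn"]}

```bash
mkdir -p pics; ls
cat > h.py <<'E'
import numpy as np, cv2
from rig import observe, cams, ticket
def save(im,n): cv2.imwrite('pics/'+n+'.png',cv2.cvtColor(im,cv2.COLOR_RGB2BGR))
def f_of(c): return 192/np.tan(np.radians(c['vertical_fov']/2))
def w_from_cam(name,st=None):
    c=cams.calibration(name)
    if name!='wrist': return np.linalg.inv(np.array(c['view']))
    T=np.eye(4);T[:3,:3]=np.array(st['tool_rot']);T[:3,3]=st['position']
    return T@np.array(c['tool_from_camera'])
def ray(name,u,v,st=None):
    c=cams.calibration(name);f=f_of(c);W=w_from_cam(name,st)
    d=np.array([(u-c['cx'])/f,-(v-c['cy'])/f,-1.])
    return W[:3,3],W[:3,:3]@d
def at_z(name,u,v,z,st=None):
    o,d=ray(name,u,v,st);return o+d*(z-o[2])/d[2]
def at_depth(name,u,v,dep,st=None):
    o,d=ray(name,u,v,st);return o+d*dep
E
python3 - <<'E'
from h import *
st=observe();print(st['time_s'],st['tool_rot'],st['position'])
for n in ['scene','top']:
    im,d=cams.get_image(n);save(im,n+'0');np.save(n+'_d.npy',d)
    print(n,{k:v for k,v in cams.calibration(n).items() if k!='view'},w_from_cam(n)[:3].round(3).tolist())
    for q in ['imager','tab','pointer','index_clip','door_hinge','bottle','flask','vial']:
        r=cams.mark_of(n,q)
        for e in r[:2]:
            u,v=e['location'][0]*512,e['location'][1]*384
            z={'imager':0,'tab':.204,'pointer':.182,'index_clip':.175,'door_hinge':.085}.get(q,0)
            print(n,q,round(e['p'],2),round(u,1),round(v,1),at_z(n,u,v,z).round(4))
E
```

```text
pics
0.0 [[-9.27264569e-01  3.74405861e-01 -8.18913095e-04]
 [ 3.74406649e-01  9.27263743e-01 -1.26959757e-03]
 [ 2.84003649e-04 -1.48385935e-03 -9.99998859e-01]] [0.20576054 0.50972784 0.2307026 ]
scene {'vertical_fov': 50.29892411235177, 'cx': 251.9781024128012, 'cy': 189.90255085808676} [[0.397, -0.864, 0.31, 0.826], [0.918, 0.376, -0.129, -0.133], [-0.005, 0.336, 0.942, 1.001]]
scene tab 0.67 213.9 200.1 [ 0.5528 -0.1043  0.204 ]
scene pointer 0.78 233.5 228.0 [ 0.6176 -0.0887  0.182 ]
scene index_clip 0.63 249.8 214.0 [ 0.6015 -0.0454  0.175 ]
scene door_hinge 0.83 268.7 232.4 [ 0.6346 -0.0134  0.085 ]
scene bottle 0.88 110.8 267.5 [ 0.5435 -0.3913  0.    ]
scene vial 0.55 281.6 141.0 [0.3992 0.1338 0.    ]
top {'vertical_fov': 51.89730788155928, 'cx': 260.4275062451216, 'cy': 189.94913463322035} [[0.016, 0.995, -0.102, 0.43], [-1.0, 0.016, 0.008, -0.011], [0.01, 0.102, 0.995, 1.168]]
top tab 0.57 294.6 179.9 [ 0.5548 -0.1025  0.204 ]
top pointer 0.86 284.7 155.5 [ 0.6197 -0.0791  0.182 ]
top index_clip 0.52 268.5 157.2 [ 0.6158 -0.0382  0.175 ]
top door_hinge 0.72 260.5 155.9 [ 0.636  -0.0184  0.085 ]
top bottle 0.71 380.8 192.4 [ 0.5481 -0.3795  0.    ]
top flask 0.71 360.7 140.9 [ 0.7034 -0.3209  0.    ]
top vial 0.58 208.6 239.1 [0.4019 0.1295 0.    ]
```

Run:
```python
import cv2,numpy as np
a=cv2.imread('pics/scene0.png');b=cv2.imread('pics/top0.png')
a=cv2.resize(a[100:300,80:340],(780,600));b=cv2.resize(b[80:280,150:410],(780,600))
cv2.imwrite('pics/s1.png',a);cv2.imwrite('pics/t1.png',b)
```

```text
(no output)
```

View pics/s1.png

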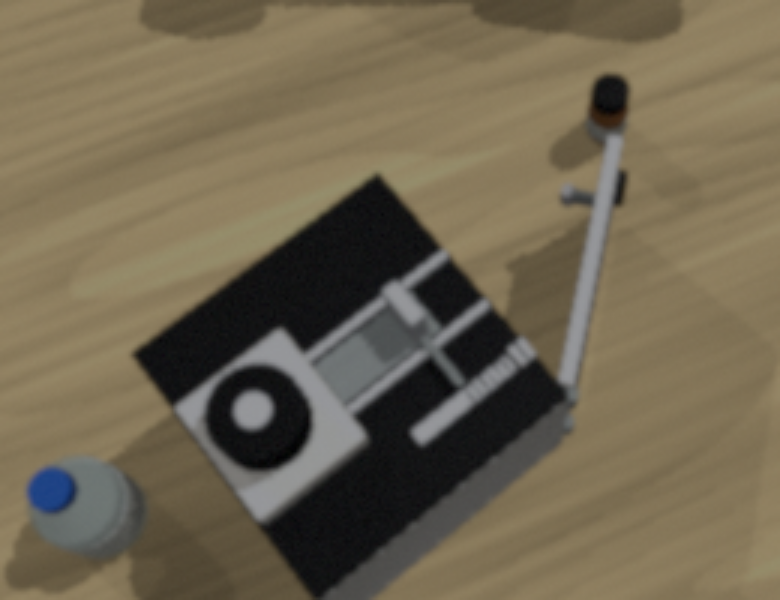

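View pics/t1.png

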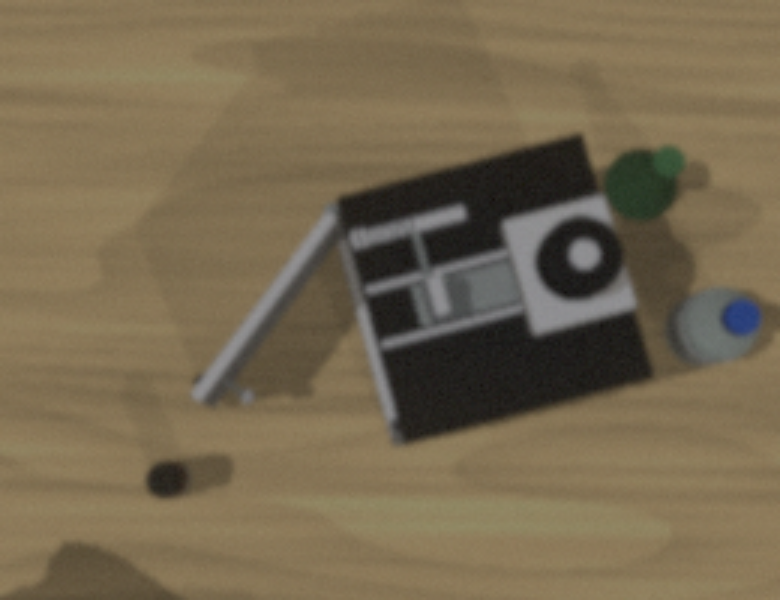

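The crops show the deck with corners at (340,200), (582,135), (652,378) and (398,440) in the top crop. The door is open about 50°, from hinge (335,210) to free edge (203,390). The vial at (167,480) is clear of the outer side. Next I fit the imager pose.

Run:
```python
from h import *
T=[(340,200),(582,135),(652,378),(398,440)]; S=[(567,400),(322,598),(136,354),(378,177)]
L=np.array([[-.11,.11],[.11,.11],[.11,-.11],[-.11,-.11]])
res=[]
for n,P in (('top',T),('scene',S)):
    o=(150,80) if n=='top' else (80,100)
    W=np.array([at_z(n,u/3+o[0],v/3+o[1],.17)[:2] for u,v in P])
    c=W.mean(0);A=L.T@(W-c);th=np.arctan2(A[0,1]-A[1,0],A[0,0]+A[1,1])
    R=np.array([[np.cos(th),-np.sin(th)],[np.sin(th),np.cos(th)]])
    print(n,W.round(3).tolist(),c.round(4),np.degrees(th).round(2),'res',np.abs((W-c)-L@R.T).max().round(4))
    for nm,uv,z in (('edge',(203,388) if n=='top' else (614,140),.152),('hinge',(336,208) if n=='top' else (567,388),.152),('knob_out',(195,379) if n=='top' else (620,188),.1)):
        w=at_z(n,uv[0]/3+o[0],uv[1]/3+o[1],z)[:2];print(nm,w.round(4),((w-c)@R).round(4))
    d=np.load(n+'_d.npy')
    m={'top':dict(tab=(294.6,179.9),ptr=(284.7,155.5),clip=(268.5,157.2)),'scene':dict(tab=(213.9,200.1),ptr=(233.5,228),clip=(249.8,214))}[n]
    for k,(u,v) in m.items():
        w=at_z(n,u,v,dict(tab=.204,ptr=.182,clip=.175)[k]);print(k,((w[:2]-c)@R).round(4),'deckz',at_depth(n,u,v,d[int(v),int(u)]).round(3))
```

```text
top [[0.644, -0.025], [0.705, -0.233], [0.496, -0.291], [0.44, -0.076]] [ 0.5711 -0.1562] -74.86 res 0.0045
edge [0.4819 0.0901] [-0.261  -0.0217]
hinge [ 0.6407 -0.0216] [-0.1118  0.1024]
knob_out [0.4926 0.1027] [-0.2704 -0.0081]
tab [-0.0561 -0.0016] deckz [ 0.552 -0.101  0.222]
ptr [-0.0618  0.067 ] deckz [ 0.621 -0.08   0.174]
clip [-0.1022  0.074 ] deckz [ 0.615 -0.038  0.182]
scene [[0.654, -0.025], [0.712, -0.227], [0.504, -0.289], [0.445, -0.084]] [ 0.5787 -0.1562] -73.97 res 0.0047
edge [0.4799 0.0937] [-0.2674 -0.026 ]
hinge [ 0.6428 -0.0189] [-0.1143  0.0995]
knob_out [0.4989 0.0941] [-0.2626 -0.0075]
tab [-0.057  -0.0105] deckz [ 0.558 -0.105  0.22 ]
ptr [-0.054  0.056] deckz [ 0.617 -0.089  0.181]
clip [-0.1002  0.0526] deckz [ 0.6   -0.045  0.168]
```

Call:
move_arm(jaw=[0,0,0,0,0,0,0,0,0,0,0,0], dp=[[0,0,0],[0,0,0],[0,0,0],[0,0,0],[0,0,0],[0,0,0],[0,0,0],[-1.5,-3,0],[-1.5,-3,0],[-1.5,-3,0],[-1.5,-3,0],[-1.5,-3,0]], turn=[[0,0,-0.0937],[0,0,-0.0937],[0,0,-0.0937],[0,0,-0.0937],[0,0,-0.0937],[0,0,-0.0937],[0,0,-0.0937],[0,0,0],[0,0,0],[0,0,0],[0,0,0],[0,0,0]])

```text
time_s: 1.9
position: [0.3193, 0.3844, 0.2314]
tool_rot: [[-0.963, -0.269, 0.0], [-0.269, 0.963, 0.0], [-0.0, 0.0, -1.0]]
ft_force: [1.2, 0.6, -0.0]
grip_width: 0.0002
gripper_force: 0.0
```

```bash
cat >> h.py <<'E'
C=np.array([.574,-.156]);YAW=np.radians(-74.4)
RI=np.array([[np.cos(YAW),-np.sin(YAW)],[np.sin(YAW),np.cos(YAW)]])
def toI(w): return (np.asarray(w)[:2]-C)@RI
def where():
    s=observe();R=np.array(s['tool_rot'])
    print('t',round(s['time_s'],2),'I',toI(s['position']).round(4),'z',round(s['position'][2],4),'yerr deg',np.degrees(np.arctan2(R[1,1],R[0,1])-(YAW+np.pi)).round(2),'F_I',(np.array(s['ft_force'])[:2]@RI).round(1),np.round(s['ft_force'][2],1),'jaw',s['grip_width'],s['gripper_force'])
    return s
E
python3 -c "
from h import *
where()"
```

```text
t 1.9 I [-0.589 -0.1  ] z 0.2314 yerr deg 0.01 F_I [-0.2  1.3] -0.0 jaw 0.0001640278984661102 0.0
```

Call:
move_arm(jaw=[0,0,0,0,0,0,0,0,0,0,0,0], dp=[[-1.55,-3.4,0],[-1.55,-3.4,0],[-1.55,-3.4,0],[-1.55,-3.4,0],[-1.55,-3.4,0],[-1.55,-3.4,0],[-1.55,-3.4,0],[-1.55,-3.4,0],[-1.55,-3.4,0],[0,0,3.5],[0,0,3.5],[0,0,3.4]], turn=[[0,0,0],[0,0,0],[0,0,0],[0,0,0],[0,0,0],[0,0,0],[0,0,0],[0,0,0],[0,0,0],[0,0,0],[0,0,0],[0,0,0]])

```text
time_s: 2.9
position: [0.5354, 0.1277, 0.1261]
tool_rot: [[-0.964, -0.267, 0.001], [-0.267, 0.964, 0.0], [-0.001, -0.0, -1.0]]
ft_force: [0.3, -0.3, -0.3]
grip_width: 0.0
gripper_force: 0.0
```

```bash
python3 -c "
from h import *
where()
a,_=cams.get_image('top');b,_=cams.get_image('scene')
o=np.hstack([cv2.resize(a[100:260,180:340],(400,400),interpolation=3),cv2.resize(b[110:270,180:340],(400,400),interpolation=3)]);save(o,'m2')"
```

```text
t 2.9 I [-0.2836  0.0391] z 0.1261 yerr deg -0.09 F_I [0.3 0.3] -0.3 jaw 2.2455287722728537e-05 0.0
```

View pics/m2.png

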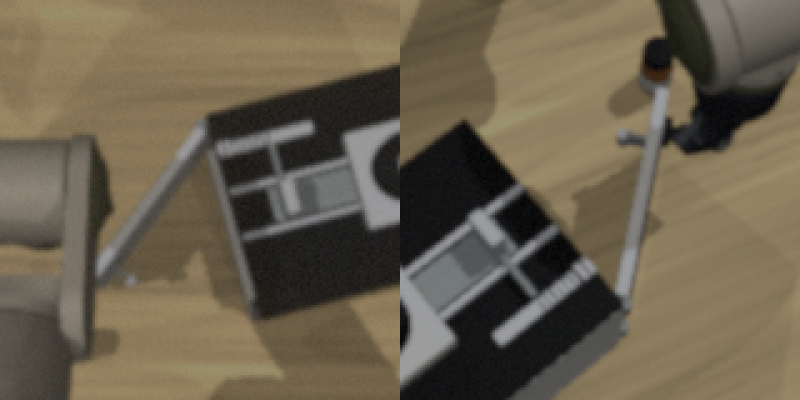

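The left half shows the door with the gripper just outside its free edge at about (95,275). The right half shows the fingers at about (700,120), clear of the vial. Pushing now.

Call:
move_arm(jaw=[0,0,0,0,0,0,0,0,0,0,0], dp=[[0.65,-1.2,0],[0.65,-1.2,0],[0.65,-1.2,0],[0.9,-1,0],[0.9,-1,0],[0.9,-1,0],[0.9,-1,0],[0.5,-1.2,0],[0.5,-1.2,0],[0.5,-1.2,0],[0.5,-1.2,0]], turn=[[0,0,0],[0,0,0],[0,0,0],[0,0,0],[0,0,0],[0,0,0],[0,0,0],[0,0,0],[0,0,0],[0,0,0],[0,0,0]])

```text
time_s: 3.92
position: [0.4955, -0.0125, 0.1286]
tool_rot: [[-0.963, -0.269, 0.002], [-0.269, 0.963, -0.001], [-0.002, -0.001, -1.0]]
ft_force: [0.2, 1.1, -0.3]
grip_width: 0.0002
gripper_force: 0.3
```

```bash
python3 -c "
from h import *
where()"
```

```text
t 3.92 I [-0.1593 -0.037 ] z 0.1286 yerr deg -0.01 F_I [-1.   0.5] -0.3 jaw 0.00022050470006908132 0.2943351599969901
```

Call:
move_arm(jaw=[0,0,0,0,0,0,0,0], dp=[[0,-0.4,0],[0,-0.4,0],[0,-0.4,0],[0,-0.4,0],[0,-0.4,0],[0,-0.2,0],[0,-0.2,0],[0,0,0]], turn=[[0,0,0],[0,0,0],[0,0,0],[0,0,0],[0,0,0],[0,0,0],[0,0,0],[0,0,0]])

```text
time_s: 4.58
position: [0.5011, -0.0319, 0.1274]
tool_rot: [[-0.963, -0.27, -0.003], [-0.27, 0.963, 0.005], [0.001, 0.005, -1.0]]
ft_force: [-5.3, 14.7, 5.5]
grip_width: -0.0002
gripper_force: 1.9
```

```bash
python3 -c "
from h import *
where()"
```

```text
t 4.58 I [-0.1392 -0.0369] z 0.1274 yerr deg 0.07 F_I [-15.6  -1.2] 5.5 jaw -0.00017472804755376038 1.8507252719427925
```

Call:
move_arm(jaw=[0,0,0], dp=[[0,-0.1,0],[0,0,0],[0,0,0]], turn=[[0,0,0],[0,0,0],[0,0,0]])

```text
time_s: 4.83
position: [0.5011, -0.032, 0.1273]
tool_rot: [[-0.963, -0.271, -0.003], [-0.271, 0.963, 0.006], [0.001, 0.006, -1.0]]
ft_force: [-5.1, 19.3, 6.9]
grip_width: -0.0001
gripper_force: 1.9
```

Call:
move_arm(jaw=[0,0,0,0,0,0,0,0,0], dp=[[0,0.5,0],[0,1.5,0],[0,2,0],[0,2,-2],[0,2,-3],[0,0,-3],[0,0,-3],[0,0,-3],[0,0,-2]], turn=[[0,0,0],[0,0,0],[0,0,0],[0,0,0],[0,0,0],[0,0,0],[0,0,0],[0,0,0],[0,0,0]])

```text
time_s: 5.58
position: [0.4813, 0.0419, 0.2904]
tool_rot: [[-0.963, -0.27, 0.004], [-0.27, 0.963, -0.001], [-0.003, -0.002, -1.0]]
ft_force: [0.3, 0.7, -0.6]
grip_width: -0.0002
gripper_force: 0.0
```

```bash
python3 -c "
from h import *
st=where()
a,_=cams.get_image('top');b,_=cams.get_image('scene');w,d=cams.get_image('wrist');st=observe()
np.save('w3.npy',d)
o=np.hstack([cv2.resize(b[130:260,180:310],(400,400),interpolation=3),cv2.resize(w,(533,400))[:,66:466]]);save(o,'m3');save(w,'w3')
c=cams.calibration('wrist');print(c)
for q,z in (('tab',.204),('pointer',.182),('index_clip',.175),('door_hinge',.085)):
  for n in ('wrist','top','scene'):
    for e in cams.mark_of(n,q)[:1]:
        u,v=e['location'][0]*512,e['location'][1]*384
        print(q,n,round(e['p'],2),round(u),round(v),toI(at_z(n,u,v,z,st)).round(4))"
```

```text
t 5.58 I [-0.2156 -0.0361] z 0.2904 yerr deg 0.04 F_I [-0.6  0.5] -0.6 jaw -0.0002481967444118369 0.0
{'vertical_fov': 69.25203288712729, 'cx': 255.7518451297059, 'cy': 192.07998953407574, 'tool_from_camera': array([[ 4.27286343e-04,  9.57276001e-01,  2.89175510e-01,
         7.39101109e-02],
       [ 9.99999864e-01, -4.95762273e-04,  1.63551338e-04,
        -1.67222115e-04],
       [ 2.99926079e-04,  2.89175401e-01, -9.57276082e-01,
        -1.42513588e-01],
       [ 0.00000000e+00,  0.00000000e+00,  0.00000000e+00,
         1.00000000e+00]])}
tab wrist 0.76 81 235 [-0.0584 -0.0013]
tab scene 0.74 213 200 [-0.0542 -0.0079]
pointer wrist 0.9 103 280 [-0.0568  0.0612]
pointer top 0.82 288 156 [-0.0545  0.0608]
pointer scene 0.68 233 228 [-0.0519  0.0585]
index_clip wrist 0.6 146 279 [-0.0988  0.064 ]
index_clip top 0.58 267 158 [-0.1073  0.0706]
index_clip scene 0.75 159 320 [0.1708 0.1108]
door_hinge wrist 0.69 187 262 [-0.1187  0.0974]
door_hinge top 0.66 259 157 [-0.1197  0.0957]
```

View pics/m3.png

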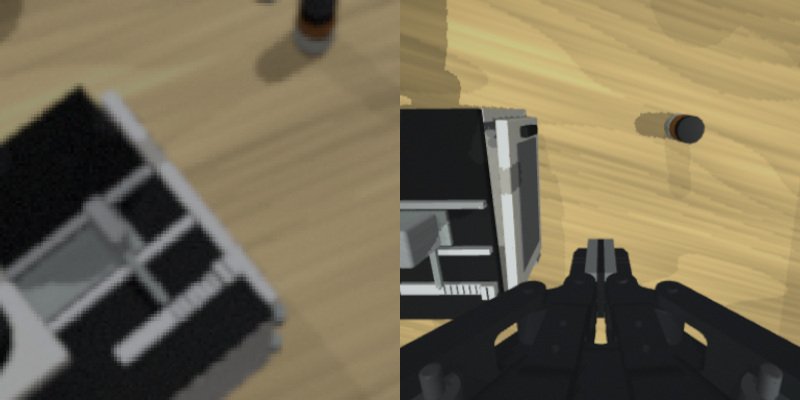

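The left half shows the door against the front. The right half shows its top strip at x≈503–512, parallel to the deck edge. I'll check the angle numerically from depth.

Run:
```python
from h import *
st=observe();d=np.load('w3.npy');c=cams.calibration('wrist');f=f_of(c);W=w_from_cam('wrist',st)
v,u=np.mgrid[:384,:512]
P=np.stack([(u-c['cx'])/f*d,-(v-c['cy'])/f*d,-d],-1)@W[:3,:3].T+W[:3,3]
XI=(P[...,:2]-C)@RI
def edge(m):
    ys=np.arange(-.095,.08,.01);o=[]
    for y in ys:
        k=m&(abs(XI[...,1]-y)<.005)
        if k.sum()>5:o.append((y,np.percentile(XI[...,0][k],3),np.percentile(XI[...,0][k],97)))
    o=np.array(o);print(o.round(4)[::3].tolist());print('slopes',np.polyfit(o[:,0],o[:,1],1),np.polyfit(o[:,0],o[:,2],1))
z=P[...,2];ok=d>0
near=ok&(XI[...,0]<-.06)&(XI[...,0]>-.16)
print('deck');edge(near&(abs(z-.170)<.006));print('door');edge(near&(abs(z-.152)<.006))
```

```text
deck
[[-0.095, -0.1073, -0.0617], [-0.065, -0.1074, -0.062], [-0.035, -0.1072, -0.0617], [-0.005, -0.1075, -0.0611], [0.025, -0.1083, -0.0621], [0.055, -0.1074, -0.0614]]
slopes [-0.00273153 -0.10761664] [ 0.00251919 -0.06143812]
door
[[-0.095, -0.127, -0.1077], [-0.065, -0.1262, -0.1082], [-0.035, -0.1252, -0.1083], [-0.005, -0.1243, -0.1086], [0.025, -0.1232, -0.109], [0.055, -0.1222, -0.109]]
slopes [ 0.03146132 -0.12407689] [-0.0005553  -0.10885358]
```

The depth data puts the door at about 0.033 rad, so it isn't latched. The spread linkage probably fouled the deck edge, because the force rose with no motion. I'll tilt the tool so the tip leads, then push again.

Call:
move_arm(jaw=[0,0,0,0,0,0,0,0,0,0,0], dp=[[0,0,0],[0,0,0],[0,0,0],[0.38,1.13,3.1],[0.38,1.13,3.1],[0.38,1.13,3.1],[0.38,1.13,3.1],[0.38,1.13,3.1],[0,-2.1,0.77],[0,-2.1,0.77],[0,0,0]], turn=[[0.117,0,0],[0.117,0,0],[0.117,0,0],[0,0,0],[0,0,0],[0,0,0],[0,0,0],[0,0,0],[0,0,0],[0,0,0],[0,0,0]])

```text
time_s: 7.25
position: [0.4756, -0.0091, 0.122]
tool_rot: [[-0.964, -0.251, 0.092], [-0.267, 0.905, -0.332], [0.0, -0.344, -0.939]]
ft_force: [0.5, 0.4, -0.1]
grip_width: 0.0001
gripper_force: 0.0
```

```bash
python3 -c "
from h import *
where()"
```

```text
t 7.25 I [-0.1679 -0.0553] z 0.122 yerr deg -0.11 F_I [-0.3  0.6] -0.1 jaw 0.00010101179589534883 0.0
```

Call:
move_arm(jaw=[0,0,0,0,0,0,0,0,0,0,0], dp=[[0,-0.423,0.153],[0,-0.423,0.153],[0,-0.423,0.153],[0,-0.423,0.153],[0,-0.423,0.153],[0,-0.423,0.153],[0,-0.188,0.069],[0,-0.188,0.069],[0,-0.188,0.069],[0,-0.188,0.069],[0,0,0]], turn=[[0,0,0],[0,0,0],[0,0,0],[0,0,0],[0,0,0],[0,0,0],[0,0,0],[0,0,0],[0,0,0],[0,0,0],[0,0,0]])

```text
time_s: 8.17
position: [0.4842, -0.0407, 0.1224]
tool_rot: [[-0.963, -0.252, 0.092], [-0.269, 0.905, -0.331], [-0.0, -0.344, -0.939]]
ft_force: [-0.4, 0.9, -0.3]
grip_width: 0.0004
gripper_force: 0.0
```

```bash
python3 -c "
from h import *
where()"
```

```text
t 8.17 I [-0.1352 -0.0555] z 0.1224 yerr deg -0.02 F_I [-1.  -0.1] -0.3 jaw 0.0004422712618825393 0.0
```

Call:
move_arm(jaw=[0,0,0,0], dp=[[0,-0.141,0.051],[0,-0.141,0.051],[0,-0.141,0.051],[0,0,0]], turn=[[0,0,0],[0,0,0],[0,0,0],[0,0,0]])

```text
time_s: 8.5
position: [0.4853, -0.045, 0.1224]
tool_rot: [[-0.963, -0.252, 0.092], [-0.269, 0.904, -0.331], [0.0, -0.344, -0.939]]
ft_force: [-1.1, 0.0, -0.0]
grip_width: 0.0004
gripper_force: 0.2
```

```bash
python3 -c "
from h import *
where()"
```

```text
t 8.5 I [-0.1307 -0.0556] z 0.1224 yerr deg -0.01 F_I [-0.3 -1. ] -0.0 jaw 0.00041662516483887487 0.23467887891456485
```

Call:
move_arm(jaw=[0,0,0,0], dp=[[0,-0.141,0.051],[0,-0.141,0.051],[0,-0.141,0.051],[0,0,0]], turn=[[0,0,0],[0,0,0],[0,0,0],[0,0,0]])

```text
time_s: 8.83
position: [0.4859, -0.0473, 0.1224]
tool_rot: [[-0.963, -0.252, 0.092], [-0.268, 0.906, -0.328], [-0.001, -0.34, -0.94]]
ft_force: [-4.3, 16.9, 5.5]
grip_width: 0.0
gripper_force: 8.5
```

```bash
python3 -c "
from h import *
where()"
```

```text
t 8.83 I [-0.1284 -0.0556] z 0.1224 yerr deg -0.04 F_I [-17.5   0.5] 5.5 jaw 8.014636662163203e-06 8.50125253200531
```

Call:
move_arm(jaw=[0,0,0,0,0,0,0,0,0,0,0,0], dp=[[0,1,-0.36],[0,2,-0.7],[0,3,-1.1],[0,2,-0.7],[-0.4,-1.1,-3.1],[-0.4,-1.1,-3.1],[-0.4,-1.1,-3.1],[-0.4,-1.1,-3.1],[-0.4,-1.1,-3.1],[0,0,0],[0,0,0],[0,0,0]], turn=[[0,0,0],[0,0,0],[0,0,0],[0,0,0],[0,0,0],[0,0,0],[0,0,0],[0,0,0],[0,0,0],[-0.117,0,0],[-0.117,0,0],[-0.117,0,0]])

```text
time_s: 9.83
position: [0.4829, 0.0402, 0.2876]
tool_rot: [[-0.963, -0.271, 0.002], [-0.271, 0.963, 0.005], [-0.003, 0.004, -1.0]]
ft_force: [0.5, 0.8, -0.9]
grip_width: -0.0002
gripper_force: 0.0
```

```bash
cat > door.py <<'E'
from h import *
def door(tag):
    st=where();w,d=cams.get_image('wrist');save(w,tag)
    c=cams.calibration('wrist');f=f_of(c);W=w_from_cam('wrist',st)
    v,u=np.mgrid[:384,:512]
    P=np.stack([(u-c['cx'])/f*d,-(v-c['cy'])/f*d,-d],-1)@W[:3,:3].T+W[:3,3]
    XI=(P[...,:2]-C)@RI;z=P[...,2];near=(d>0)&(XI[...,0]<-.06)&(XI[...,0]>-.16)
    for nm,m in (('deck',abs(z-.17)<.006),('doortop',abs(z-.152)<.005),('face60-140',(z>.06)&(z<.14))):
        o=[]
        for y in np.arange(-.095,.08,.01):
            k=near&m&(abs(XI[...,1]-y)<.005)
            if k.sum()>5:o.append((y,np.percentile(XI[...,0][k],5),np.median(XI[...,0][k])))
        o=np.array(o)
        if len(o)>3: print(nm,'lowx/median at ends',o[0].round(4),o[-1].round(4),'slope',np.polyfit(o[:,0],o[:,1],1)[0].round(4),np.polyfit(o[:,0],o[:,2],1)[0].round(4))
    return st
E
python3 -c "
from door import *
st=door('w4')
for q,z in (('tab',.204),('pointer',.182),('index_clip',.175),('door_hinge',.085)):
    for e in cams.mark_of('wrist',q)[:1]:
        u,v=e['location'][0]*512,e['location'][1]*384
        print(q,round(e['p'],2),round(u),round(v),toI(at_z('wrist',u,v,z,st)).round(4))"
```

```text
t 9.83 I [-0.2135 -0.035 ] z 0.2876 yerr deg 0.1 F_I [-0.7  0.7] -0.9 jaw -0.0002333759083251048 0.0
deck lowx/median at ends [-0.095  -0.1067 -0.0855] [ 0.075  -0.108  -0.0764] slope -0.0074 0.0087
doortop lowx/median at ends [-0.095  -0.1194 -0.1147] [ 0.075  -0.1204 -0.1145] slope -0.0074 -0.005
face60-140 lowx/median at ends [-0.095  -0.1283 -0.1193] [ 0.075  -0.1226 -0.1209] slope 0.0155 -0.0114
tab 0.94 77 233 [-0.0554 -0.0026]
pointer 0.8 98 280 [-0.0519  0.0609]
door_hinge 0.71 148 282 [-0.0595  0.132 ]
```

View pics/w4.png

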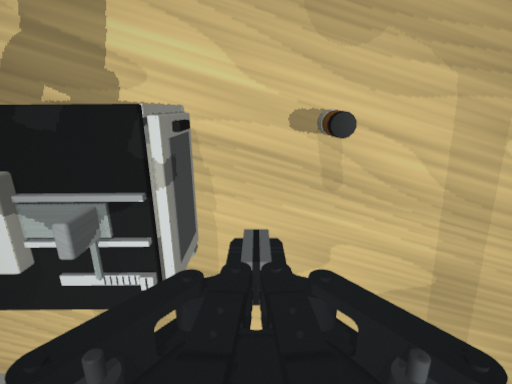

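The door's top edge is now parallel to the deck edge (slope −0.007 on both), so it is shut and latched. Next I'll turn the tool half round, so the wrist camera sees the pointer and clip while gripping, and go above the tab.

```bash
python3 -c "
from h import *
print(np.round(observe()['q'],1))"
```

```text
[-9.300e+00  1.300e+01  7.810e+01 -1.000e-01  8.880e+01 -1.148e+02]
```

Call:
move_arm(jaw=[5,5,5,5,5,5,5,5,5,5,5,5], dp=[[0,0,0],[0,0,0],[0,0,0],[0,0,0],[0,0,0],[0,0,0],[0,0,0],[0,0,0],[0,0,0],[0,0,0],[0,0,0],[0,0,0]], turn=[[0,0,0.12],[0,0,0.12],[0,0,0.12],[0,0,0.12],[0,0,0.12],[0,0,0.12],[0,0,0.12],[0,0,0.12],[0,0,0.12],[0,0,0.12],[0,0,0.12],[0,0,0.12]])

```text
time_s: 11.08
position: [0.4821, 0.0406, 0.2861]
tool_rot: [[-0.388, 0.922, 0.0], [0.922, 0.388, -0.002], [-0.002, -0.001, -1.0]]
ft_force: [-0.3, 0.5, 0.4]
grip_width: 0.0498
gripper_force: 0.0
```

Call:
move_arm(jaw=[5,5,5,5,5,5,5,5,5,5,5,5], dp=[[0,0,0],[0,0,0],[0,0,0],[0,0,0],[0,0,0],[0,0,0],[0,0,0],[0,0,0],[0,0,0],[0,0,0],[0,0,0],[0,0,0]], turn=[[0,0,0.12],[0,0,0.12],[0,0,0.12],[0,0,0.12],[0,0,0.12],[0,0,0.12],[0,0,0.12],[0,0,0.12],[0,0,0.12],[0,0,0.12],[0,0,0.12],[0,0,0.12]])

```text
time_s: 12.08
position: [0.4821, 0.0406, 0.2862]
tool_rot: [[0.863, 0.505, 0.0], [0.505, -0.863, -0.002], [-0.001, 0.002, -1.0]]
ft_force: [0.1, 0.2, -0.2]
grip_width: 0.0501
gripper_force: 0.0
```

```bash
python3 -c "
from h import *
s=where();print(np.round(s['q'],1),s['tool_rot'])"
```

```text
t 12.08 I [-0.2141 -0.0356] z 0.2862 yerr deg -165.26 F_I [-0.1  0.2] -0.2 jaw 0.050086900542548635 0.0
[-9.2 13.  78.1 -0.1 88.9 50.5] [[ 8.63047086e-01  5.05123463e-01  1.19473618e-04]
 [ 5.05122504e-01 -8.63044935e-01 -2.16690290e-03]
 [-9.91442398e-04  1.93048805e-03 -9.99997645e-01]]
```

Call:
move_arm(jaw=[5,5,5,5,5,5,5,5,5], dp=[[0,0,0],[0,0,0],[0,0,0],[0.66,3.17,0],[0.66,3.17,0],[0.66,3.17,0],[0.66,3.17,0],[0.66,3.17,0],[0,0,0]], turn=[[0,0,0.085],[0,0,0.085],[0,0,0.085],[0,0,0],[0,0,0],[0,0,0],[0,0,0],[0,0,0],[0,0,0]])

```text
time_s: 12.83
position: [0.5595, -0.1071, 0.2849]
tool_rot: [[0.962, 0.273, -0.001], [0.273, -0.962, -0.003], [-0.002, 0.002, -1.0]]
ft_force: [-0.1, 0.8, -1.1]
grip_width: 0.0495
gripper_force: 0.0
```

```bash
python3 -c "
from h import *
st=where()
w,d=cams.get_image('wrist');save(w,'w5');np.save('w5.npy',d)
for q,z in (('tab',.204),('pointer',.182),('index_clip',.175),('door_hinge',.085)):
    for e in cams.mark_of('wrist',q)[:1]:
        u,v=e['location'][0]*512,e['location'][1]*384
        print(q,round(e['p'],2),round(u),round(v),toI(at_z('wrist',u,v,z,st)).round(4))"
```

```text
t 12.83 I [-0.051  -0.0008] z 0.2849 yerr deg -179.77 F_I [-0.8  0.1] -1.1 jaw 0.04949850518195425 0.0
tab 0.68 256 200 [-0.0503 -0.0019]
pointer 0.89 254 127 [-0.0523  0.0568]
index_clip 0.75 195 119 [-0.1038  0.0631]
```

View pics/w5.png

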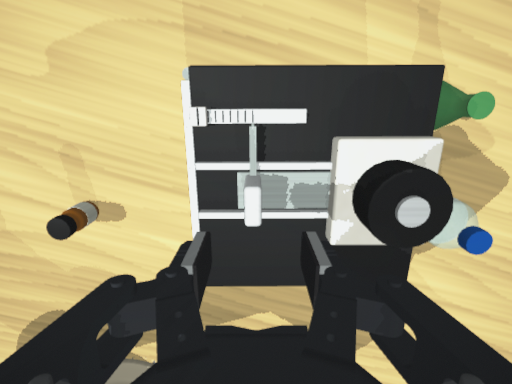

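The picture shows the pointer tip at about (253,127), the clip at about (198,116) with its black line, and the tab at (253,200) centred between the fingers.

Call:
move_arm(jaw=[5,5,5,5,0,0,0,0,0,0], dp=[[0,-0.15,3.2],[0,0,3.2],[0,0,3.2],[0,0,0],[0,0,0],[0,0,0],[0,0,0],[0,0,0],[0,0,0],[0,0,0]], turn=[[0,0,0],[0,0,0],[0,0,0],[0,0,0],[0,0,0],[0,0,0],[0,0,0],[0,0,0],[0,0,0],[0,0,0]], force=50)

```text
time_s: 13.92
position: [0.5587, -0.1032, 0.193]
tool_rot: [[0.961, 0.275, 0.005], [0.275, -0.961, -0.003], [0.004, 0.004, -1.0]]
ft_force: [0.2, -3.9, 7.8]
grip_width: 0.0137
gripper_force: 49.5
```

```bash
python3 -c "
from h import *
st=where()
w,d=cams.get_image('wrist');save(w,'w6');np.save('w6.npy',d)
for q,z in (('tab',.204),('pointer',.182),('index_clip',.175)):
    for e in cams.mark_of('wrist',q)[:1]:
        u,v=e['location'][0]*512,e['location'][1]*384
        print(q,round(e['p'],2),round(u),round(v),toI(at_z('wrist',u,v,z,st)).round(4))"
```

```text
t 13.92 I [-0.055  -0.0006] z 0.193 yerr deg -179.65 F_I [ 3.9 -0.8] 7.8 jaw 0.013699690883783072 49.5130580663681
tab 0.86 257 258 [-0.054  -0.0036]
index_clip 0.58 174 125 [-0.1013  0.0635]
```

View pics/w6.png

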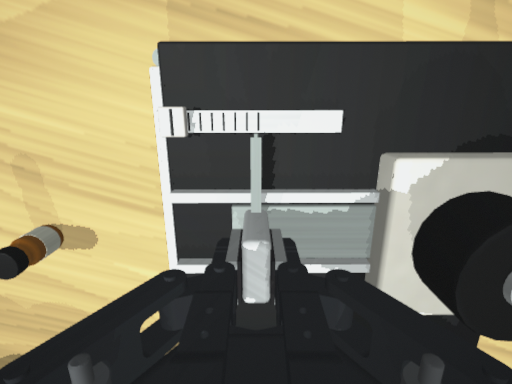

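Gripped (13.7 mm). The picture shows the pointer tip at about (256,138) and the clip line at about (176,121). I'll compute the offset.

```bash
cat > meas.py <<'E'
from h import *
def meas(w,st,c0,c1,r0,r1,p0,p1,pr0,pr1):
    g=cv2.cvtColor(w,cv2.COLOR_RGB2GRAY).astype(float)
    a=g[r0:r1,c0:c1].mean(0);b=g[pr0:pr1,p0:p1].mean(0)
    print('clip',c0,a.round().astype(int).tolist());print('ptr',p0,b.round().astype(int).tolist())
E
python3 - <<'E'
from meas import *
w=cv2.cvtColor(cv2.imread('pics/w6.png'),cv2.COLOR_BGR2RGB)
st=observe();meas(w,st,160,195,110,132,244,268,142,160)
for a,b in ((176,121),(256,150),(256,136)): print(toI(at_z('wrist',a,b,.182,st)).round(4))
E
```

```text
clip 160 [240, 240, 240, 240, 240, 240, 240, 240, 238, 200, 119, 70, 126, 215, 238, 240, 240, 240, 240, 240, 240, 240, 238, 216, 164, 120, 117, 122, 86, 104, 173, 186, 198, 210, 222]
ptr 244 [56, 56, 56, 56, 56, 56, 143, 187, 194, 193, 191, 190, 191, 190, 189, 191, 193, 122, 50, 34, 34, 34, 34, 34]
[-0.0978  0.0661]
[-0.0549  0.0508]
[-0.0549  0.0584]
```

```bash
python3 -c "
import cv2
w=cv2.imread('pics/w6.png');cv2.imwrite('pics/c6.png',cv2.resize(w[95:155,145:275],(780,360),interpolation=cv2.INTER_NEAREST))"
```

```text
(no output)
```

View pics/c6.png

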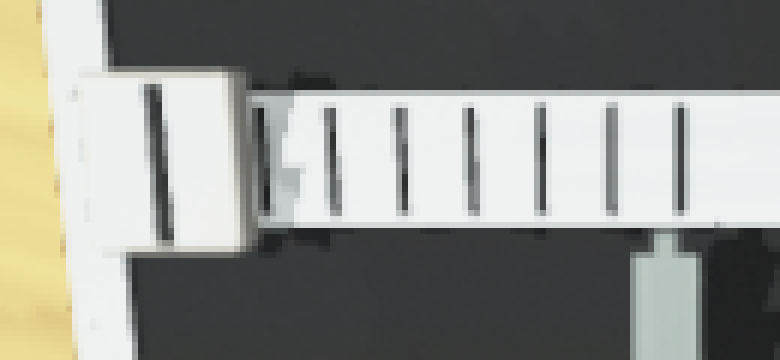

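The crop shows the clip's black line running from (152,85) to (167,240) and the pointer tip at (666,232), i.e. picture pixels (171.6,122) and (256,134).

Run:
```python
from h import *
st=observe()
p=[toI(at_z('wrist',a,b,.182,st)) for a,b in ((170.4,109.5),(171.6,122),(172.8,134.7),(256,134))]
print(np.round(p,4))
l=p[2]-p[0];print('line tilt deg',np.degrees(np.arctan2(l[0],l[1])),'dx',(p[1]-p[3])[0])
```

```text
[[-0.1003  0.072 ]
 [-0.1002  0.0656]
 [-0.1001  0.0589]
 [-0.0549  0.0595]]
line tilt deg 178.955105649759 dx -0.04530025067171835
```

Call:
move_arm(jaw=[0,0,0,0,0,0,0,0,0,0,0], dp=[[0,0,-0.2],[0,-0.4,0],[0,-0.5,0],[0,-0.5,0],[0,-0.5,0],[0,-0.5,0],[0,-0.5,0],[0,-0.5,0],[0,-0.5,0],[0,-0.4,0],[0,0,0]], turn=[[0,0,0],[0,0,0],[0,0,0],[0,0,0],[0,0,0],[0,0,0],[0,0,0],[0,0,0],[0,0,0],[0,0,0],[0,0,0]])

```text
time_s: 15.03
position: [0.5467, -0.0616, 0.1931]
tool_rot: [[0.961, 0.275, 0.003], [0.275, -0.961, -0.003], [0.003, 0.004, -1.0]]
ft_force: [5.2, -6.1, -4.2]
grip_width: 0.0131
gripper_force: 50.5
```

```bash
python3 -c "
from h import *
st=where()
w,d=cams.get_image('wrist');save(w,'w7')
cv2.imwrite('pics/c7.png',cv2.cvtColor(cv2.resize(w[85:175,195:325],(780,540),interpolation=cv2.INTER_NEAREST),cv2.COLOR_RGB2BGR))"
```

```text
t 15.03 I [-0.0983 -0.001 ] z 0.1931 yerr deg -179.64 F_I [7.3 3.4] -4.2 jaw 0.013080504503509777 50.52293300628662
```

View pics/c7.png

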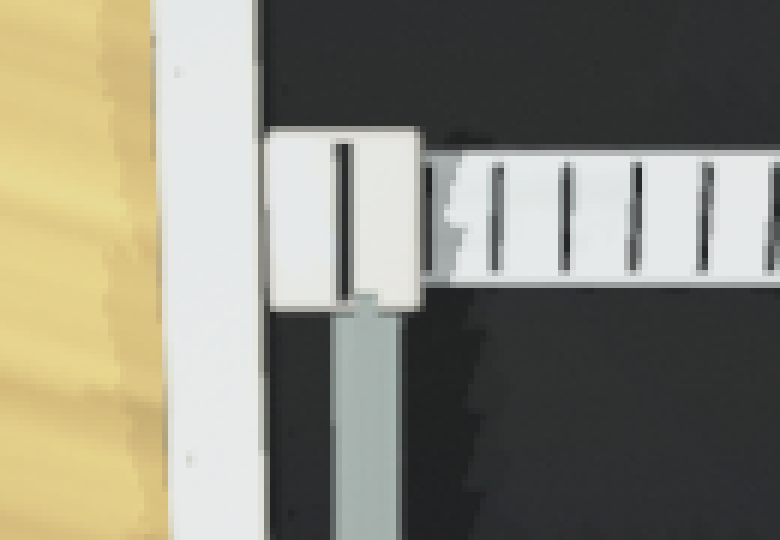

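The crop shows the line at x≈346 and the pointer bar centred at x≈366. The bar is 67 px wide for 6 mm, so 1.8 mm remains.

Call:
move_arm(jaw=[0,0,0,0,0], dp=[[0,-0.09,0],[0,-0.09,0],[0,0,0],[0,0,0],[0,0,0]], turn=[[0,0,0],[0,0,0],[0,0,0],[0,0,0],[0,0,0]])

```text
time_s: 15.5
position: [0.5463, -0.0605, 0.1931]
tool_rot: [[0.962, 0.275, 0.004], [0.275, -0.962, -0.003], [0.003, 0.004, -1.0]]
ft_force: [5.9, -5.8, -5.7]
grip_width: 0.0134
gripper_force: 50.6
```

```bash
python3 -c "
from h import *
st=where()
w,d=cams.get_image('wrist');save(w,'w8')
g=cv2.cvtColor(w,cv2.COLOR_RGB2GRAY).astype(int)
for r in (113,122,130,132,140,150,165): print(r,g[r,238:275].tolist())
t,_=cams.get_image('top');s,_=cams.get_image('scene')
o=np.hstack([cv2.resize(w[85:175,195:325],(400,400),interpolation=0),cv2.resize(s[90:290,60:310],(400,400))]);save(o,'m8')"
```

```text
t 15.5 I [-0.0994 -0.001 ] z 0.1931 yerr deg -179.67 F_I [7.2 4.1] -5.7 jaw 0.013411681935917642 50.566123723983765
113 [231, 217, 119, 177, 226, 232, 232, 232, 232, 232, 231, 231, 231, 231, 208, 112, 43, 127, 219, 230, 230, 230, 230, 230, 230, 230, 230, 230, 195, 103, 36, 151, 171, 170, 170, 223, 232]
122 [232, 221, 123, 138, 222, 232, 232, 232, 232, 232, 232, 232, 231, 231, 206, 111, 44, 127, 219, 230, 230, 230, 230, 229, 229, 229, 229, 228, 200, 107, 60, 151, 169, 168, 206, 215, 215]
130 [232, 223, 133, 90, 209, 229, 231, 231, 231, 232, 231, 230, 230, 230, 205, 111, 42, 83, 215, 229, 229, 229, 229, 229, 229, 229, 229, 227, 204, 143, 124, 161, 171, 171, 199, 227, 232]
132 [232, 224, 134, 88, 208, 229, 231, 230, 230, 230, 230, 230, 230, 230, 206, 110, 42, 83, 214, 230, 230, 229, 229, 229, 229, 229, 229, 226, 204, 137, 109, 110, 109, 110, 144, 154, 153]
140 [232, 225, 151, 65, 38, 43, 45, 45, 46, 45, 46, 46, 129, 170, 177, 176, 199, 205, 206, 183, 173, 174, 176, 115, 50, 35, 34, 34, 35, 35, 34, 34, 34, 35, 33, 34, 44]
150 [232, 228, 157, 67, 37, 41, 44, 44, 45, 45, 45, 45, 128, 169, 176, 175, 174, 173, 173, 173, 172, 173, 176, 111, 46, 35, 35, 34, 34, 35, 33, 34, 35, 34, 35, 34, 34]
165 [232, 232, 187, 92, 35, 40, 44, 44, 44, 44, 43, 43, 98, 162, 174, 173, 172, 172, 172, 172, 171, 173, 174, 110, 46, 34, 33, 33, 33, 33, 33, 33, 34, 33, 34, 34, 41]
```

View pics/m8.png

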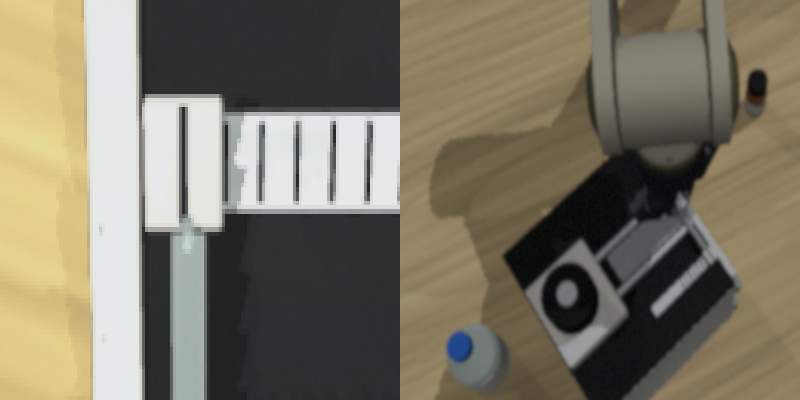

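Line at column 254.1 and pointer centre at 255.4, so about 0.7 mm is left.

Call:
move_arm(jaw=[0,0,0,0,0], dp=[[0,-0.1,0],[0,0,0],[0,0,0],[0,0,0],[0,0,0]], turn=[[0,0,0],[0,0,0],[0,0,0],[0,0,0],[0,0,0]])

```text
time_s: 16.07
position: [0.5461, -0.0596, 0.1931]
tool_rot: [[0.962, 0.274, 0.004], [0.274, -0.962, -0.003], [0.003, 0.004, -1.0]]
ft_force: [5.6, -7.4, -5.7]
grip_width: 0.0131
gripper_force: 50.6
```

```bash
python3 -c "
from h import *
st=where()
w,d=cams.get_image('wrist');save(w,'w9')
g=cv2.cvtColor(w,cv2.COLOR_RGB2GRAY).astype(int)
for r in (122,130,140,150): print(r,g[r,246:268].tolist())"
```

```text
t 16.07 I [-0.1004 -0.001 ] z 0.1931 yerr deg -179.67 F_I [8.7 3.4] -5.7 jaw 0.013068162409358194 50.580065846443176
122 [231, 231, 231, 231, 230, 230, 230, 230, 175, 84, 42, 126, 218, 230, 229, 229, 229, 229, 229, 229, 228, 225]
130 [230, 231, 231, 231, 230, 230, 230, 230, 205, 110, 41, 125, 217, 229, 229, 229, 229, 229, 229, 229, 229, 221]
140 [45, 45, 45, 45, 128, 170, 177, 176, 173, 172, 178, 174, 173, 173, 176, 111, 46, 34, 35, 35, 34, 33]
150 [44, 45, 44, 45, 127, 169, 175, 174, 173, 173, 172, 172, 171, 173, 175, 111, 46, 34, 34, 35, 34, 34]
```

The pointer is within about 0.3 mm of the line, and the door is shut. Handing in.

```bash
python3 -c "
from rig import ticket
print(ticket.close_job())"
```

```text
the job is handed in; nothing more can be done
None
```

The imager door is shut on its catch, and the gripper is still holding the shutter slide with its pointer within about 0.3 mm of the clip line; the bottle, flask and vial were not touched, and the job is handed in.

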